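# Tip a lying column up against the backstop

### The arm

A 7-joint arm with a two-finger parallel gripper is mounted at the origin on a cart in front of the work surface, level with it; the furniture and walls round the work are solid. World frame = base frame: x ahead of the robot, y to its left, z up, the work surface at z = 0. Lengths are in mm, angles in rad, forces in N, time in s.
With the tool pointing down it reaches from about 400 to 875 mm from the base axis. Payload 19.3 kg.
Tool frame: the origin (TCP) lies at the very end of the fingers, on their centre line; the grasp point (between the pads) lies env.grasp_offset behind it (env.grasp_offset is the distance from the TCP to the grasp point, in mm); z points along the fingers, y is the line along which they close (so a half turn about z gives the same grasp; the last joint's range is limited). The gripper opens to 85 mm and grips with 20 to 120 N. Pads are 22 mm wide; open, the fingers measure 114 mm over their backs; the gripper's body (76 mm by 85 mm) begins 54 mm behind the grasp point. The pads swing forward as they close: fully open they stand 13 mm farther back than shut.
Start: joints at [1.13, 0.521, -0.036, 1.599, 0.021, 1.021, -0.113], TCP at [226.448, -582.526, 231.291] pointing down, gripper open.
Joint ranges: [-2.91, 2.91], [-0.3, 2.13], [-1.5, 1.42], [0.17, 2.43], [-1.26, 4.41], [0.16, 1.93], [-2.52, 2.52]. Speed limits (rad/s): [1.89, 1.89, 2.39, 2.39, 3.01, 3.01, 3.01].

### API

Orientations are given as [roll, pitch, yaw] about the fixed x, y, z axes, in that order (R = Rz(yaw) Ry(pitch) Rx(roll)).
In Python, from bench import env gives the robot as it stands.
- The arm moves only by the tool shift_gripper, called after "Request:" by a JSON object that holds its "fn" and its "kwargs", one argument or row to a line. Schema: {"type":"object","properties":{"deltas":{"type":"array","items":{"type":"array","prefixItems":[{"type":"number"},{"type":"array","items":{"type":"number"},"minItems":3,"maxItems":3},{"type":"number"}],"minItems":3,"maxItems":3},"minItems":1,"maxItems":12},"only":{"type":"string"},"quiet":{"type":"boolean"},"lines":{"type":"string"}},"required":["deltas"],"additionalProperties":false}. deltas is a list of rows, 1 to 12 of them, each written [opening, [dx, dy, dz], turn]: the finger opening in mm, then dx, dy, dz in shares of the most that a row can go, 1 being 50 mm, then a turn about the tool's z in parts of the range, where 1.0 means 2 rad; each row shifts and turns the commanded pose from where the row before left it, along the tool's axes as they then stand; what a row does not reach is not made up. A row lasts 1/10 s, in which the tool goes at most 50 mm and 0.15 rad, less where a joint would pass 70% of its speed; a pose out of reach is approached as far as the arm can. The fingers move at their own pace and stop on an object; the grip force is fixed at half the most. Time passes only in rows, so rows that do not move let the fingers close. The tool returns the time, the measured TCP pose, the force, the opening and the grip force at its end. only (a regular expression) keeps the lines of the reply that match it, lines (a string "A,B") keeps lines A to B, and quiet returns only ok. Input that does not fit is refused with a message, and nothing moves.
- env.sense(): the state, without advancing time (a new reading comes with each control period).
- env.get_image(name): name is "scene" or "top"; returns the picture (420x560x3 uint8, blue, green, red); there is no depth.
- env.get_calibration(name): a dict with "fx", "fy", "cx", "cy" (pixels), "dist" ([k1, k2, p1, p2, k3] as OpenCV has them; the pictures are not rectified), "R" (3x3) and "t" (3): a world point X has camera coordinates R X + t. Camera axes: x right, y down, z forward; pixel columns grow to the right and rows downward; lengths in mm; the calibration is good to about 2 mm. A picture is of the moment at which its call begins. get_calibration takes no time and is no camera call.
- env.sign_off(): hands the job in; it is judged then, once.
The state is a dict: "t": time; "joint_positions": joint angles; "joint_velocities": joint speeds; "effort": joint torques, N m; "ee_pos": TCP position; "tool_rot": TCP orientation; "ft_force": force on the tool from outside, world axes, zero at the start; "ft_torque": the same for the moment, N m; "width": finger opening in mm; "finger_force": force on a finger pad.
Only numpy, scipy, OpenCV 4.12 (cv2) and the standard library are available. Lean on these libraries where they do the work, as an engineer would, in place of code of your own. Each camera call takes 0.05 s, during which the arm holds its last target. There are 200 camera calls.

### The job

Stand the blue-banded column upright on its stand: keep its foot down on the base plate, butted against the backstop, and lift it by the black knob until it stands on its flat foot close in front of the backstop; then let go. Tip it up rather than picking it clear of the stand, and leave the green-banded column lying where it is.

Things in the scene. Friction and masses are not known exactly. Their poses are not given: they have to be found in the camera images.
- column_blue: Loose white cylinder, blue end caps and bands, 48 mm diameter, 140 mm long, 0.3 kg, black knob at one end. Starts lying in one lane of the stand (drawn at random), foot towards the backstop and 6 to 25 mm short of it, centre line 32 mm above the table. Origin: centre of the flat foot face (the end without knob). Its x axis points out of the foot along the centre line: straight down once it stands.
- blue_knob (a point): Centre of the blue column's black ball knob, 26 mm diameter, on a steel neck (14 mm diameter, from column to ball). On the centre line, 160 mm from the foot face (along the column's -x). Pinched between two pads, the column swivels freely about the ball.
- column_green: The same column with green caps and bands, lying in the other lane. Same frame. Leave it alone. (A tall fixed microscope stands to the right of the stand, at about x = 0.58, y = -0.22 m: bring the arm round it on the near side.)
- stand: Fixed. Base plate 240 mm wide, top 8 mm above table, reaching 155 mm in front of a grey backstop (240 wide, 12 thick, top 70 above table). Origin: table height, middle of backstop's near face. x points into the backstop (away from robot, within 0.25 rad), y left along it, z up. Two lanes, y = +65 and -65 mm, with guide rails (tops 18 above table, 42 apart) 150 to 65 mm before backstop.

How it is judged (in metres and radians):
On the way:
1. the blue column is half raised (25 to 65 degrees from level) with its foot down and butted against the backstop (foot centre within 40 mm of it) (angle between column_blue's own x axis and vertical between 2.007 and 2.705 rad and x of column_blue in the frame of stand above -0.04 m and z of column_blue in the frame of stand below 0.05 m), for 0.05 s.
At the end, for the whole second after the job is handed in: The blue column stands upright (within 10 degrees) on the base plate, at rest, its foot centre at most 44 mm in front of the backstop (a gap of at most 20 mm), within the width of the stand; the green column lies within 20 mm of where it was (angle between column_blue's own x axis and vertical above 2.967 rad and x of column_blue in the frame of stand between -0.044 and 0 m and y of column_blue in the frame of stand between -0.105 and 0.105 m and z of column_blue in the frame of stand below 0.014 m and linear speed of column_blue below 0.02 m/s and distance of column_green from where it was at the start of the episode below 0.02 m); the robot touches nothing.
It fails at once if the blue column is picked up off the stand (foot centre more than 65 mm above the table) (height (world z) of column_blue above 0.065 m).
It fails at once if the green column is shifted by more than 30 mm (distance of column_green from where it was at the start of the episode above 0.03 m).
It also fails if it takes over 42 s, if anything falls off the work surface, if the arm or the gripper's body presses on something with over 40 N, if the wrist force passes 120 N, or if a joint passes its speed limit or range.

## Working session

There is one attempt and no reset: what is moved stays moved. The work goes in short steps, Python scripts to look and compute and a tool call to move; the robot and the scene stay as the last step left them, time stands still between calls to the robot, and variables do not carry over. Pictures are saved under pics/ and viewed, at most 10 in all, crops included, and the job is handed in when it is done.

```bash
ls; mkdir -p pics
```

Run:
```python
from bench import env
import cv2,json,numpy as np
s=env.sense(); print({k:np.round(v,3).tolist() for k,v in s.items()}); print(env.grasp_offset)
a=env.get_image("scene");b=env.get_image("top")
cv2.imwrite("pics/s0.png",a);cv2.imwrite("pics/t0.png",b)
for n in("scene","top"):
  c=env.get_calibration(n);print(n,{k:np.round(v,3).tolist() for k,v in c.items()})
```

```text
bench.py
pics
{'t': 0.0, 'joint_positions': [1.13, 0.522, -0.036, 1.6, 0.021, 1.021, -0.113], 'joint_velocities': [-0.001, 0.0, -0.0, 0.0, 0.001, 0.001, -0.001], 'effort': [0.0, -92.712, 1.98, -36.993, 0.018, 0.008, 0.0], 'ee_pos': [226.298, -582.242, 230.719], 'tool_rot': [-3.14, 0.0, 0.371], 'ft_force': [0.292, 0.584, -0.544], 'ft_torque': [-0.028, -0.046, 0.06], 'finger_force': 0.0, 'width': 85.197}
18.700000000000003
scene {'fx': 533.489, 'fy': 533.489, 'cx': 273.928, 'cy': 209.379, 'dist': [-0.051, 0.0, 0.0, 0.0, 0.0], 'R': [[0.656, -0.754, 0.005], [-0.564, -0.495, -0.661], [0.501, 0.431, -0.75]], 't': [-265.345, 435.208, 545.311]}
top {'fx': 462.284, 'fy': 462.284, 'cx': 277.458, 'cy': 211.42, 'dist': [-0.123, 0.0, 0.0, 0.0, 0.0], 'R': [[-0.007, -0.999, -0.039], [-0.999, 0.009, -0.051], [0.052, 0.039, -0.998]], 't': [163.577, 581.122, 876.961]}
```

View pics/s0.png

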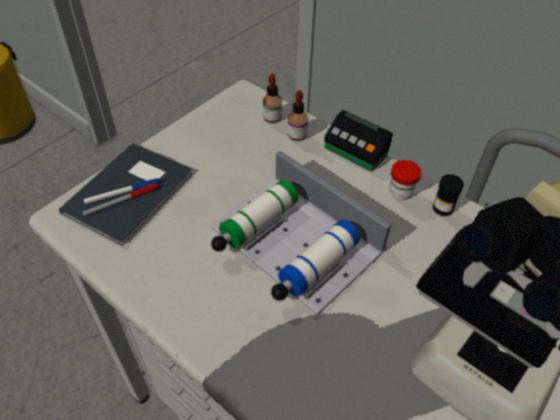

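View pics/t0.png

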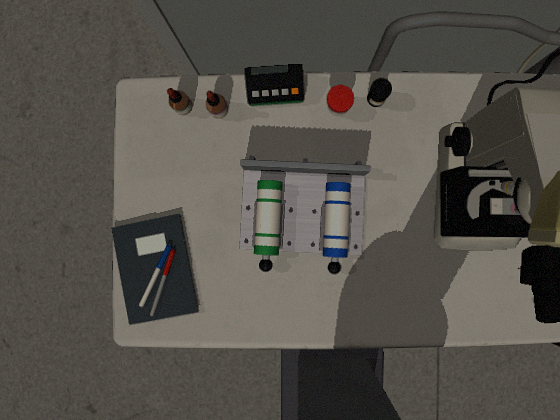

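The scene view shows the blue column in the right lane (knob ≈(280,292), backstop edge (277,160)–(385,240)). In the top view its knob is at ≈(334,268) and the backstop edge runs from (243,165) to (368,170). The microscope is at ≈(440–530,130–248).

Create h.py:
```python
from bench import env
import cv2,numpy as np
C={n:env.get_calibration(n) for n in("scene","top")}
def ray(n,uv):
    c=C[n];K=np.array([[c['fx'],0,c['cx']],[0,c['fy'],c['cy']],[0,0,1]])
    p=cv2.undistortPoints(np.array([[uv]],float),K,np.array(c['dist'],float)).ravel()
    R=np.array(c['R']);return -R.T@np.array(c['t']),R.T@np.array([*p,1])
def plane(n,uv,z):
    o,d=ray(n,uv);return o+d*(z-o[2])/d[2]
def tri(u1,u2):
    (o1,d1),(o2,d2)=ray("scene",u1),ray("top",u2)
    s=np.linalg.lstsq(np.c_[d1,-d2],o2-o1,rcond=None)[0]
    a,b=o1+s[0]*d1,o2+s[1]*d2;return (a+b)/2,np.linalg.norm(a-b)
def blob(m,near):
    n,l,s,c=cv2.connectedComponentsWithStats(m.astype(np.uint8))
    k=[i for i in range(1,n) if s[i,4]>15];i=min(k,key=lambda i:np.hypot(*(c[i]-near)))
    return c[i],s[i].tolist(),l==i
```

Create m.py:
```python
from h import *
import sys
I={"scene":cv2.imread("pics/s0.png"),"top":cv2.imread("pics/t0.png")}
K={}
for n,nb,ng in(("scene",(280,292),(219,243)),("top",(334,268),(265,265))):
    im=I[n].astype(int);dark=im.max(2)<45
    for t,p in(("b",nb),("g",ng)):
        c,s,_=blob(dark,p);K[n,t]=c;print(n,t,c.round(1),s)
for t in "bg": print(t,"knob",tri(K["scene",t],K["top",t]),"plane32",plane("scene",K["scene",t],32),plane("top",K["top",t],32))
im=I["top"].astype(int);B,G,R=im[...,0],im[...,1],im[...,2]
for t,m in(("b",(B>R+50)&(B>G+30)),("g",(G>R+40)&(G>B+20))):
    m[:, :220]=0;m[:150]=0;m[:,380:]=0
    y,x=np.nonzero(m);box=cv2.minAreaRect(np.c_[x,y].astype(np.float32));pts=cv2.boxPoints(box)
    pts=pts[np.argsort(pts[:,1])];print(t,box)
    f,k=plane("top",pts[:2].mean(0),32),plane("top",pts[2:].mean(0),32);print(f,k,"yaw",np.arctan2(*(f-k)[1::-1]))
for uv in((243,165),(368,170)):print("stop top-near",plane("top",uv,70))
for uv in((277,160),(385,240)):print("scene stop top",plane("scene",uv,70))
print("scope",plane("top",(440,248),0),plane("scene",(414,375),0),plane("scene",(495,418),0))
print(I["top"][150:185,300].tolist())
```

```bash
python3 m.py
```

```text
scene b [279.6 291.5] [272, 284, 17, 16, 194]
scene g [218.9 243.2] [212, 237, 16, 14, 157]
top b [333.9 267.1] [328, 262, 13, 12, 126]
top g [265.2 264.8] [259, 259, 13, 13, 128]
b knob (array([475.4704882 ,  51.79709064,  31.66093478]), np.float64(0.8369785049156042)) plane32 [475.58060119  51.34595821  32.        ] [475.22019783  52.1415208   32.        ]
g knob (array([480.60591796, 182.25062103,  31.18275611]), np.float64(0.6620117081863428)) plane32 [480.40796655 181.50131342  32.        ] [480.42876353 182.43764267  32.        ]
b ((336.1513977050781, 219.0531463623047), (23.421222686767578, 74.56678009033203), 2.642545223236084)
[637.22705355  42.59592153  32.        ] [495.64048682  50.98237764  32.        ] yaw -0.059162879129902986
g ((267.02093505859375, 217.07481384277344), (22.97223472595215, 74.45099639892578), 2.815556764602661)
[642.32954952 174.41597469  32.        ] [500.36486131 182.25640014  32.        ] yaw -0.05517194916372673
stop top-near [665.95130873 219.79706351  70.        ]
stop top-near [654.08366287  -9.38686595  70.        ]
scene stop top [654.11273935 211.0300937   70.        ]
scene stop top [629.55217947 -24.12146497  70.        ]
scope [ 508.1821061  -160.85094956    0.        ] [ 510.32004128 -164.03603369    0.        ] [ 528.53149499 -277.70576844    0.        ]
[[66, 75, 75], [69, 75, 78], [70, 75, 78], [71, 80, 81], [69, 78, 81], [70, 78, 83], [66, 76, 80], [72, 81, 84], [65, 71, 76], [66, 73, 78], [67, 76, 79], [66, 75, 80], [72, 72, 72], [86, 85, 85], [76, 77, 79], [84, 87, 84], [86, 85, 83], [88, 90, 88], [53, 55, 54], [53, 55, 52], [56, 57, 59], [54, 55, 54], [68, 66, 68], [109, 111, 116], [103, 104, 108], [114, 115, 121], [123, 126, 131], [120, 121, 126], [122, 123, 130], [120, 124, 127], [125, 129, 134], [128, 129, 135], [127, 131, 135], [123, 122, 130], [124, 122, 129]]
```

```bash
python3 -c "
import cv2
a=cv2.imread('pics/t0.png')[140:290,220:390];cv2.imwrite('pics/tc.png',cv2.resize(a,None,fx=4,fy=4,interpolation=cv2.INTER_CUBIC))"
```

```text
(no output)
```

View pics/tc.png

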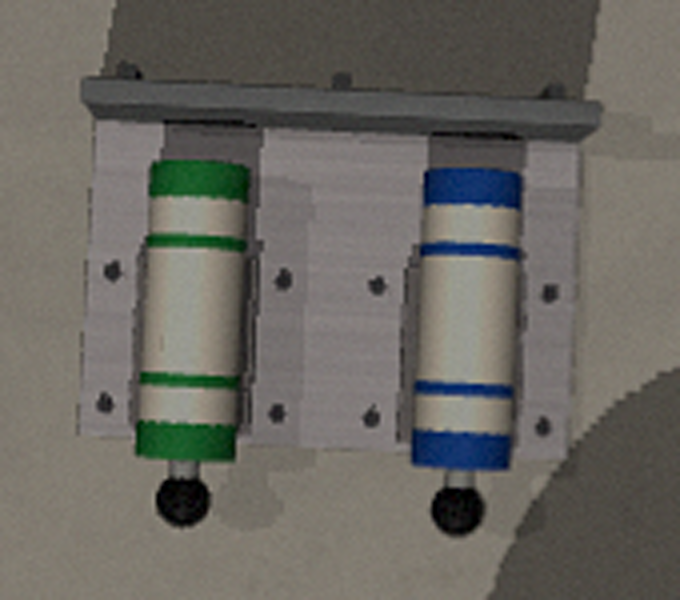

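The crop shows both columns lying straight in their lanes. The blue one is short of the backstop, whose near face runs from ≈(243,170) to (365,174) in the top view. Next I'll measure that face.

Run:
```python
from h import *
g=cv2.cvtColor(cv2.imread("pics/t0.png"),cv2.COLOR_BGR2GRAY).astype(float)
T=[];Bm=[]
for u in list(range(288,322,3))+[249,252,355,358]:
    d=np.diff(g[160:182,u-1:u+2].mean(1))
    i=np.argmin(d[3:12])+3; j=i+1+np.argmax(d[i+1:i+9])
    T.append(plane("top",(u,160+i+.5),70));Bm.append(plane("top",(u,160+j+.5),8))
for P in(T,Bm):
    P=np.array(P);c=np.polyfit(P[:,1],P[:,0],1);print("yaw",-np.arctan(c[0]),"x at y=43:",np.polyval(c,43),"resid",np.std(P[:,0]-np.polyval(c,P[:,1])))
R=cv2.Rodrigues(np.array([0,0,.371]))[0]@np.diag([1,-1,-1.])
print(R.T@(np.array([415,54,200])-env.sense()['ee_pos']))
```

```text
yaw -0.05831425742625407 x at y=43: 655.3195195307194 resid 0.42533470573154775
yaw -0.059627016982690954 x at y=43: 655.6967851764404 resid 0.6462717161981123
[ 406.51252708 -524.56374221   30.79411296]
```

Units first: shifts go in shares of 50 mm and turns go in shares of 2 rad. So -35 mm is -0.7, 8 mm is 0.16, 0.143 rad is 0.0715.

Request:
{"fn": "shift_gripper", "kwargs": {
  "deltas": [
    [85, [0, 0, 0], 0.0715],
    [85, [0, 0, 0], 0.0715],
    [85, [0, 0, 0], 0.0715],
    [85, [0.16, -0.7, 0], 0],
    [85, [0.16, -0.7, 0], 0],
    [85, [0.16, -0.7, 0], 0],
    [85, [0.16, -0.7, 0], 0],
    [85, [0.16, -0.7, 0], 0],
    [85, [0.16, -0.7, 0], 0],
    [85, [0.16, -0.7, 0], 0],
    [85, [0.16, -0.7, 0], 0]
  ]
}}

```text
t: 1.2
ee_pos: [306.7, -305.2, 231.2]
tool_rot: [-3.142, 0.0, -0.058]
ft_force: [1.6, -0.1, 0.3]
width: 84.9
finger_force: 0.0
```

In the tool's units: -35 mm is -0.7, -30 mm is -0.6.

Request:
{"fn": "shift_gripper", "kwargs": {
  "deltas": [
    [85, [0.22, -0.7, 0], 0],
    [85, [0.22, -0.7, 0], 0],
    [85, [0.22, -0.7, 0], 0],
    [85, [0.22, -0.7, 0], 0],
    [85, [0.22, -0.7, 0], 0],
    [85, [0.22, -0.7, 0], 0],
    [85, [0.22, -0.7, 0], 0],
    [85, [0.22, -0.7, 0], 0],
    [85, [0.22, -0.6, 0], 0],
    [85, [0, 0, 0], 0],
    [85, [0, 0, 0], 0]
  ]
}}

```text
t: 2.3
ee_pos: [423.3, -2.8, 231.1]
tool_rot: [3.142, 0.001, -0.057]
ft_force: [-0.0, -1.5, -0.4]
width: 85.2
finger_force: 0.0
```

Create d.py:
```python
import sys,numpy as np
from bench import env
yaw=-.058;p=env.sense()['ee_pos'];t=np.array([float(a) for a in sys.argv[1:4]])-p
s=np.array([np.cos(yaw),np.sin(yaw)]);l=np.array([-s[1],s[0]])
print("tool d",np.round([t[:2]@s,-(t[:2]@l),-t[2]],1))
```

```bash
python3 d.py 473.5 51.9 18
```

```text
tool d [ 46.9 -57.5 213.1]
```

In the tool's units: 40 mm is 0.8, -29 mm is -0.58.

Request:
{"fn": "shift_gripper", "kwargs": {
  "deltas": [
    [85, [0.47, -0.58, 0], 0],
    [85, [0.47, -0.57, 0], 0],
    [85, [0, 0, 0.8], 0],
    [85, [0, 0, 0.8], 0],
    [85, [0, 0, 0.8], 0],
    [85, [0, 0, 0.4], 0],
    [85, [0, 0, 0], 0],
    [85, [0, 0, 0], 0]
  ]
}}

```text
t: 3.1
ee_pos: [473.8, 50.9, 91.8]
tool_rot: [3.141, 0.0, -0.059]
ft_force: [-0.6, 1.0, 1.1]
width: 85.1
finger_force: 0.0
```

```bash
python3 d.py 473.5 51.9 18; python3 -c "
from bench import env;import cv2
cv2.imwrite('pics/s1.png',env.get_image('scene'))"
```

```text
tool d [-0.4 -1.  73.8]
```

View pics/s1.png

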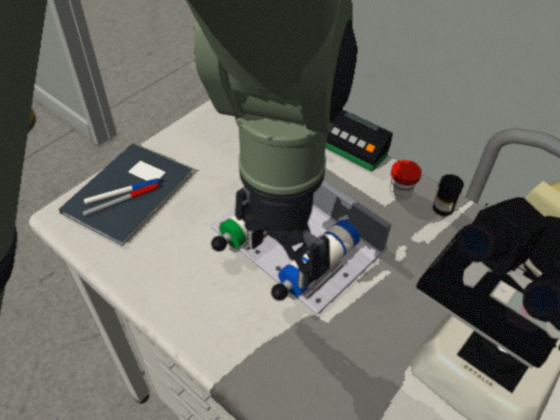

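The scene view shows the gripper over the blue knob (≈(280,292)) with the fingers straddling it at ≈(305,255), and both columns undisturbed. Descend and pinch.

In the tool's units: 30 mm is 0.6, 25 mm is 0.5.

Request:
{"fn": "shift_gripper", "kwargs": {
  "deltas": [
    [85, [0, -0.02, 0.6], 0],
    [85, [0, 0, 0.5], 0],
    [85, [0, 0, 0.37], 0],
    [85, [0, 0, 0], 0],
    [50, [0, 0, 0], 0],
    [24, [0, 0, 0], 0],
    [15, [0, 0, 0], 0],
    [15, [0, 0, 0], 0],
    [15, [0, 0, 0], 0],
    [15, [0, 0, 0], 0],
    [15, [0, 0, 0], 0]
  ]
}}

```text
t: 4.25
ee_pos: [474.0, 52.6, 18.3]
tool_rot: [3.142, -0.001, -0.058]
ft_force: [-1.9, -1.3, 9.3]
width: 22.7
finger_force: 58.3
```

Width 22.7 is under the 26 mm ball and there is upward force, so the pinch is high on the ball. Regrasp lower.

In the tool's units: 4 mm is 0.08.

Request:
{"fn": "shift_gripper", "kwargs": {
  "deltas": [
    [45, [0, 0, 0], 0],
    [45, [0, 0, 0], 0],
    [45, [0, 0, 0.08], 0],
    [45, [0, 0, 0], 0],
    [15, [0, 0, 0], 0],
    [15, [0, 0, 0], 0],
    [15, [0, 0, 0], 0],
    [15, [0, 0, 0], 0],
    [15, [0, 0, 0], 0]
  ]
}}

```text
t: 5.15
ee_pos: [473.7, 52.7, 13.9]
tool_rot: [-3.142, 0.0, -0.058]
ft_force: [-3.1, 0.5, 4.5]
width: 23.5
finger_force: 58.5
```

```bash
python3 -c "
from bench import env;import cv2
a=env.get_image('scene')[230:330,220:360];cv2.imwrite('pics/s2.png',cv2.resize(a,None,fx=5,fy=5,interpolation=2))"
```

```text
(no output)
```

View pics/s2.png

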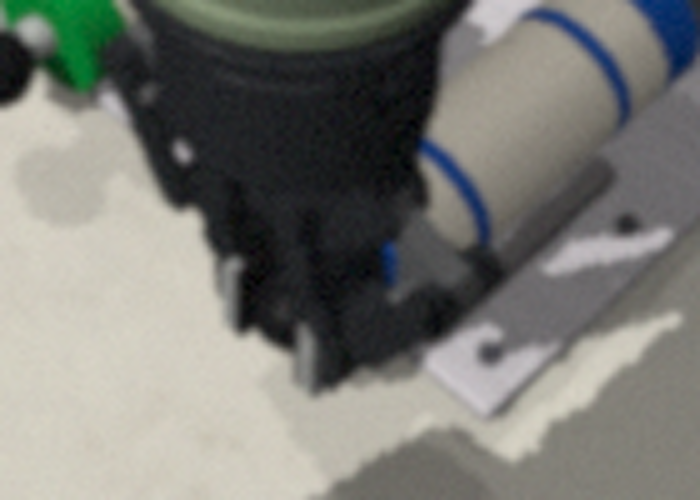

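In the tool's units: -9 mm is -0.18, -8 mm is -0.16.

Request:
{"fn": "shift_gripper", "kwargs": {
  "deltas": [
    [15, [0, 0, -0.18], 0],
    [15, [0, 0, -0.18], 0],
    [15, [0, 0, -0.18], 0],
    [15, [0.02, 0, -0.18], 0],
    [15, [0.02, 0, -0.18], 0],
    [15, [0.02, 0, -0.16], 0],
    [15, [0, 0, 0], 0],
    [15, [0, 0, 0], 0]
  ]
}}

```text
t: 6.0
ee_pos: [476.9, 52.4, 66.9]
tool_rot: [-3.142, -0.0, -0.058]
ft_force: [-0.7, 0.8, -3.8]
width: 22.8
finger_force: 58.8
```

```bash
python3 -c "
from bench import env;import cv2
a=env.get_image('scene')[120:340,180:440];cv2.imwrite('pics/s3.png',cv2.resize(a,None,fx=2.5,fy=2.5,interpolation=2))"
```

```text
(no output)
```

View pics/s3.png

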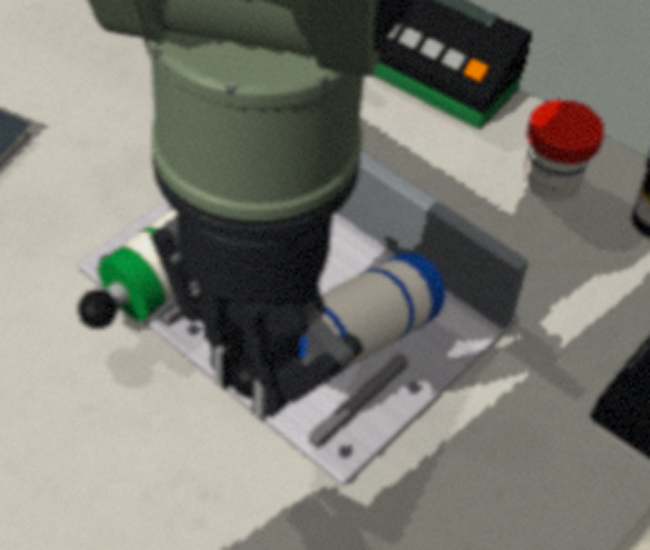

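The crop shows the column tilted up by the knob, foot cap at ≈(418,280) on the plate and still short of the backstop. Advance while raising to 45°.

In the tool's units: -8 mm is -0.16, -4.5 mm is -0.09.

Request:
{"fn": "shift_gripper", "kwargs": {
  "deltas": [
    [15, [0.1, 0, -0.16], 0],
    [15, [0.1, 0, -0.16], 0],
    [15, [0.08, 0, -0.16], 0],
    [15, [0.12, 0, -0.14], 0],
    [15, [0.12, 0, -0.14], 0],
    [15, [0.13, 0, -0.13], 0],
    [15, [0.08, 0, -0.09], 0],
    [15, [0.08, 0, -0.09], 0],
    [15, [0, 0, 0], 0],
    [15, [0, 0, 0], 0]
  ]
}}

```text
t: 7.05
ee_pos: [517.4, 50.0, 120.3]
tool_rot: [-3.142, -0.0, -0.058]
ft_force: [-0.8, -0.2, -2.9]
width: 23.1
finger_force: 59.2
```

```bash
python3 -c "
from bench import env;import cv2
a=env.get_image('scene')[120:340,180:440];cv2.imwrite('pics/s4.png',cv2.resize(a,None,fx=2.5,fy=2.5,interpolation=2))"
```

```text
(no output)
```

View pics/s4.png

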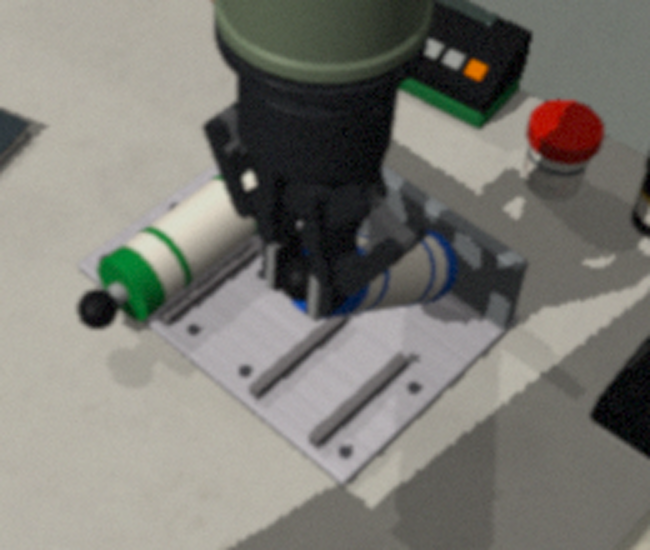

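The crop shows the column about half raised with its foot cap (≈(440,265)) at the backstop; green is undisturbed.

In the tool's units: 8 mm is 0.16, 7.5 mm is 0.15.

Request:
{"fn": "shift_gripper", "kwargs": {
  "deltas": [
    [15, [0.15, 0, -0.12], 0],
    [15, [0.15, 0, -0.11], 0],
    [15, [0.15, 0, -0.1], 0],
    [15, [0.15, 0, -0.08], 0],
    [15, [0.16, 0, -0.07], 0],
    [15, [0.16, 0, -0.06], 0],
    [15, [0.16, 0, -0.04], 0],
    [15, [0.16, 0, -0.04], 0],
    [15, [0.16, 0, -0.03], 0],
    [15, [0.16, 0, -0.02], 0],
    [15, [0, 0, 0], 0],
    [15, [0, 0, 0], 0]
  ]
}}

```text
t: 8.3
ee_pos: [595.0, 45.6, 153.5]
tool_rot: [-3.142, 0.0, -0.058]
ft_force: [-0.8, -1.4, -5.1]
width: 22.8
finger_force: 59.7
```

```bash
python3 d.py 625 45 153
```

```text
tool d [29.9 -1.2  0.5]
```

In the tool's units: 6 mm is 0.12, 5 mm is 0.1.

Request:
{"fn": "shift_gripper", "kwargs": {
  "deltas": [
    [15, [0.12, 0, 0], 0],
    [15, [0.12, 0, 0], 0],
    [15, [0.12, 0, 0], 0],
    [15, [0.1, 0, 0], 0],
    [15, [0.1, 0, 0], 0],
    [15, [0, 0, 0], 0],
    [15, [0, 0, 0], 0],
    [15, [0, 0, 0], 0],
    [15, [0, 0, 0], 0]
  ]
}}

```text
t: 9.2
ee_pos: [622.9, 44.0, 153.8]
tool_rot: [-3.142, 0.0, -0.058]
ft_force: [-1.3, 0.0, -4.1]
width: 22.6
finger_force: 60.0
```

```bash
python3 -c "
from bench import env;import cv2
a=env.get_image('scene')[60:300,200:440];cv2.imwrite('pics/s5.png',cv2.resize(a,None,fx=2.5,fy=2.5,interpolation=2))"
```

```text
(no output)
```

View pics/s5.png

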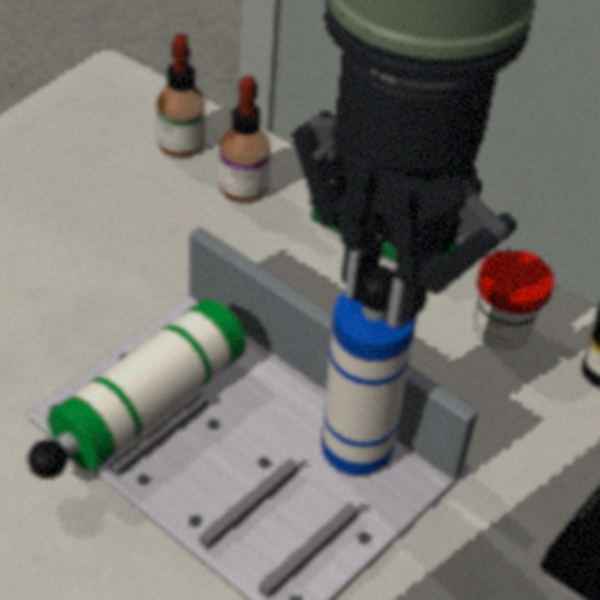

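The crop shows the column hanging upright close in front of the backstop (foot at ≈(357,470)). Lower until it takes its weight.

In the tool's units: 1 mm is 0.02.

Request:
{"fn": "shift_gripper", "kwargs": {
  "deltas": [
    [15, [0, 0, 0.02], 0],
    [15, [0, 0, 0.02], 0],
    [15, [0, 0, 0.02], 0],
    [15, [0, 0, 0], 0],
    [15, [0, 0, 0], 0]
  ]
}}

```text
t: 9.75
ee_pos: [624.1, 44.2, 152.0]
tool_rot: [-3.141, -0.003, -0.058]
ft_force: [-0.5, -0.0, 10.0]
width: 23.0
finger_force: 61.2
```

In the tool's units: 1 mm is 0.02.

Request:
{"fn": "shift_gripper", "kwargs": {
  "deltas": [
    [15, [0, 0, 0.02], 0],
    [15, [0, 0, 0], 0],
    [15, [0, 0, 0], 0]
  ]
}}

```text
t: 10.05
ee_pos: [624.8, 44.2, 151.8]
tool_rot: [-3.141, -0.004, -0.058]
ft_force: [-0.6, -0.0, 18.7]
width: 22.9
finger_force: 61.9
```

In the tool's units: -2 mm is -0.04.

Request:
{"fn": "shift_gripper", "kwargs": {
  "deltas": [
    [15, [0, 0, -0.04], 0],
    [15, [0, 0, 0], 0],
    [15, [0, 0, 0], 0]
  ]
}}

```text
t: 10.35
ee_pos: [623.4, 44.0, 152.1]
tool_rot: [-3.141, -0.001, -0.058]
ft_force: [-0.6, 0.0, 5.3]
width: 22.4
finger_force: 60.7
```

Create tilt.py:
```python
from h import *
import sys
im=env.get_image('scene');cv2.imwrite('pics/%s.png'%sys.argv[1],im)
a=im.astype(int);hsv=cv2.cvtColor(im,cv2.COLOR_BGR2HSV)
blue=(a[...,0]>a[...,2]+40)&(a[...,0]>a[...,1]+20);blue[:,:300]=0;blue[:,400:]=0;blue[:150]=0;blue[260:]=0
n,l,s,c=cv2.connectedComponentsWithStats(blue.astype(np.uint8))
for i in range(1,n):
    if s[i,4]>20: print(s[i].tolist(),c[i].round(1))
# visible blue bits: per-row mid of left/right extents
Z=[]
for i in range(1,n):
    if s[i,4]>20:
        Z.append((s[i,0]+(s[i,2]-1)/2,s[i,1]+(s[i,3]-1)/2))
Z=sorted(Z,key=lambda p:p[1]);print(Z)
def proj(X):
    k=C['scene'];K=np.array([[k['fx'],0,k['cx']],[0,k['fy'],k['cy']],[0,0,1]])
    return cv2.projectPoints(np.array([X],float),cv2.Rodrigues(np.array(k['R']))[0],np.array(k['t'],float),K,np.array(k['dist'],float))[0].ravel()
s_=np.array([np.cos(.058),-np.sin(.058),0]);l_=np.array([-s_[1],s_[0],0]);b=np.array([655.5,43,8])
for m in (24,30,36,44): print(m,"foot centre px",proj(b-m*s_).round(1),"@140",proj(b-m*s_+[0,0,140]).round(1),"@160",proj(b-m*s_+[0,0,160]).round(1))
```

```bash
python3 tilt.py s6
```

```text
[333, 177, 32, 28, 524] [346.2 192.7]
[333, 205, 23, 9, 35] [342.7 211. ]
[331, 231, 20, 8, 27] [340.5 236.3]
[329, 237, 26, 14, 115] [339.8 245.8]
[(np.float64(348.5), np.float64(190.5)), (np.float64(344.0), np.float64(209.0)), (np.float64(340.5), np.float64(234.5)), (np.float64(341.5), np.float64(243.5))]
24 foot centre px [344.5 240.9] @140 [354.6 181.2] @160 [356.2 171.3]
30 foot centre px [342.1 243. ] @140 [352.  183.3] @160 [353.6 173.5]
36 foot centre px [339.8 245.1] @140 [349.3 185.5] @160 [350.9 175.6]
44 foot centre px [336.6 247.9] @140 [345.8 188.3] @160 [347.3 178.5]
```

In the tool's units: 2 mm is 0.04, 1 mm is 0.02.

Request:
{"fn": "shift_gripper", "kwargs": {
  "deltas": [
    [15, [0.04, 0, 0], 0],
    [15, [0.04, 0, 0], 0],
    [15, [0.02, 0, 0], 0],
    [15, [0, 0, 0], 0],
    [15, [0, 0, 0], 0]
  ]
}}

```text
t: 10.9
ee_pos: [628.1, 43.6, 151.8]
tool_rot: [3.142, -0.0, -0.058]
ft_force: [-1.9, -0.6, 4.1]
width: 23.1
finger_force: 60.8
```

```bash
python3 tilt.py s7 | head -5
```

```text
[335, 176, 32, 27, 525] [348.1 191.3]
[335, 205, 24, 8, 39] [346.4 210.4]
[332, 231, 16, 8, 28] [339.8 235.8]
[329, 237, 26, 14, 123] [339.6 245.8]
[(np.float64(350.5), np.float64(189.0)), (np.float64(346.5), np.float64(208.5)), (np.float64(339.5), np.float64(234.5)), (np.float64(341.5), np.float64(243.5))]
```

Top moved with the foot staying put, so about 2° of lean remains. A little more, then release.

In the tool's units: 2 mm is 0.04, 1 mm is 0.02.

Request:
{"fn": "shift_gripper", "kwargs": {
  "deltas": [
    [15, [0.04, 0, 0], 0],
    [15, [0.02, 0, 0], 0],
    [15, [0, 0, 0], 0],
    [15, [0, 0, 0], 0]
  ]
}}

```text
t: 11.35
ee_pos: [630.9, 43.6, 151.6]
tool_rot: [-3.142, 0.0, -0.058]
ft_force: [-2.0, 0.5, -1.6]
width: 23.2
finger_force: 60.6
```

```bash
python3 tilt.py s8 | head -5
```

```text
[336, 175, 32, 28, 532] [349.1 190.5]
[335, 203, 24, 10, 43] [345.  209.2]
[333, 232, 20, 7, 33] [341.3 235.7]
[329, 237, 26, 14, 132] [339.6 245.6]
[(np.float64(351.5), np.float64(188.5)), (np.float64(346.5), np.float64(207.5)), (np.float64(342.5), np.float64(235.0)), (np.float64(341.5), np.float64(243.5))]
```

In the tool's units: -30 mm is -0.6, -25 mm is -0.5.

Request:
{"fn": "shift_gripper", "kwargs": {
  "deltas": [
    [30, [0, 0, 0], 0],
    [40, [0, 0, 0], 0],
    [60, [0, 0, 0], 0],
    [85, [0, 0, 0], 0],
    [85, [0, 0, 0], 0],
    [85, [0, 0, 0], 0],
    [85, [0, 0, -0.3], 0],
    [85, [0, 0, -0.5], 0],
    [85, [0, 0, -0.5], 0],
    [85, [-0.4, 0, -0.4], 0],
    [85, [-0.6, 0, 0], 0],
    [85, [-0.6, 0, 0], 0]
  ]
}}

```text
t: 12.6
ee_pos: [550.6, 48.3, 238.3]
tool_rot: [-3.141, -0.002, -0.058]
ft_force: [0.1, 0.0, -0.4]
width: 84.9
finger_force: 0.0
```

```bash
python3 tilt.py s9; python3 -c "
from bench import env;import cv2
a=cv2.imread('pics/s9.png')[60:300,200:440];b=env.get_image('top')[120:360,200:440]
import numpy as np
cv2.imwrite('pics/f.png',cv2.resize(np.hstack([a,b]),None,fx=1.66,fy=1.66,interpolation=2))"
```

```text
[335, 171, 33, 29, 646] [350.3 186.4]
[334, 200, 26, 10, 47] [345.  206.8]
[331, 229, 21, 9, 35] [340.7 234.8]
[329, 237, 27, 14, 142] [339.9 245.5]
[(np.float64(351.0), np.float64(185.0)), (np.float64(346.5), np.float64(204.5)), (np.float64(341.0), np.float64(233.0)), (np.float64(342.0), np.float64(243.5))]
24 foot centre px [344.5 240.9] @140 [354.6 181.2] @160 [356.2 171.3]
30 foot centre px [342.1 243. ] @140 [352.  183.3] @160 [353.6 173.5]
36 foot centre px [339.8 245.1] @140 [349.3 185.5] @160 [350.9 175.6]
44 foot centre px [336.6 247.9] @140 [345.8 188.3] @160 [347.3 178.5]
```

View pics/f.png

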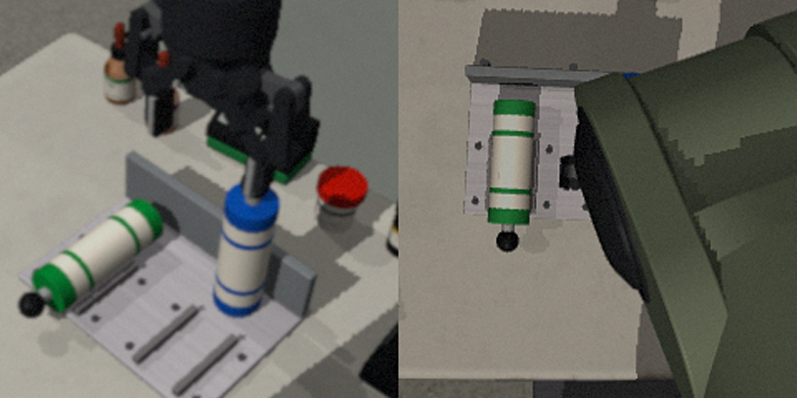

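The picture shows the blue column upright, foot ≈(342,243) px in the scene image, about 30 mm before the backstop. Green is in place, and the gripper is clear at z 238 mm.

```bash
python3 -c "
from bench import env
print(env.sign_off())"
```

```text
the job is handed in; nothing more can be done
None
```

I tipped the blue column up by its knob and released it standing upright, foot centre about 30 mm in front of the backstop; green looks undisturbed, and the job is handed in at about 12.7 s (the sign-off returned no verdict).

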